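# Find the rocking corner of the carving plate and shim it

## Task

The carving plate on the levelling jig rocks on one slack corner: with the fingertips press its corners down one after another until you find the one that gives. Press the red tab of that corner's shim down until it lies flat, leaving the other three shims up, then press that same corner down once more, firmly, to check that the shim now carries it, and move clear. Nothing is picked up; leave the mallet, gouge and glue jar alone and the plate in its place.

Things in the scene. Friction and masses are not known exactly. Their poses are not given: they have to be found in the camera images.
- jig: The levelling jig: a wooden base board 220 (x) by 360 (y) by 12 mm lying fixed on the bench. Origin: centre of its underside; x points away from the robot, y to the left, z up (turned up to 0.25 rad about z). Four blue brackets hold the shims; two wooden end stops and the brackets keep the plate from sliding more than about 2 mm.
- plate: Loose square wooden carving plate, 180 x 180 x 18 mm, 0.45 kg, carved scrolls in the middle, a 28 mm dark steel disc at each corner. Origin: centre of its underside, 34 mm above the bench; axes parallel to the jig's. It rests on four hidden rubber feet, one under each disc: three firm, one (not known beforehand) slack. While the slack corner is down, the opposite one rises.
- corner_nl (a point): Centre of the dark steel disc on the plate's top at its near left corner as seen from the robot (64 mm from the plate's centre in x and y), 52 mm above the bench: the place to press that corner. A slack corner sinks about 4 mm under 2 to 5 N and springs back when let go; a firm one gives less than 1 mm under 10 N.
- corner_nr (a point): Centre of the dark steel disc on the plate's top at its near right corner as seen from the robot (64 mm from the plate's centre in x and y), 52 mm above the bench: the place to press that corner. A slack corner sinks about 4 mm under 2 to 5 N and springs back when let go; a firm one gives less than 1 mm under 10 N.
- corner_fl (a point): Centre of the dark steel disc on the plate's top at its far left corner as seen from the robot (64 mm from the plate's centre in x and y), 52 mm above the bench: the place to press that corner. A slack corner sinks about 4 mm under 2 to 5 N and springs back when let go; a firm one gives less than 1 mm under 10 N.
- corner_fr (a point): Centre of the dark steel disc on the plate's top at its far right corner as seen from the robot (64 mm from the plate's centre in x and y), 52 mm above the bench: the place to press that corner. A slack corner sinks about 4 mm under 2 to 5 N and springs back when let go; a firm one gives less than 1 mm under 10 N.
- shim_nl (a joint): Hinge of the near left corner's rocker shim, a steel tongue whose inner end lies under the plate's edge. 0: tab slopes up (starts at 0 to 0.05); 0.35 rad: flat on its blue rest, inner end 1.5 mm below the level plate, so that a slack corner now sinks only 1 to 2 mm and is then carried. Stiff: about 8 N on the tab moves it, and it stays where it is left.
- shim_nl_tab (a point): Centre of the top face of the red tab (26 x 26 x 6 mm) at the outer end of the near left shim, 50 mm outward of its hinge and about 156 mm from the jig's centre line; about 49 mm above the bench when up, 32.5 mm when flat.
- shim_nr (a joint): Hinge of the near right corner's rocker shim, a steel tongue whose inner end lies under the plate's edge. 0: tab slopes up (starts at 0 to 0.05); 0.35 rad: flat on its blue rest, inner end 1.5 mm below the level plate, so that a slack corner now sinks only 1 to 2 mm and is then carried. Stiff: about 8 N on the tab moves it, and it stays where it is left.
- shim_nr_tab (a point): Centre of the top face of the red tab (26 x 26 x 6 mm) at the outer end of the near right shim, 50 mm outward of its hinge and about 156 mm from the jig's centre line; about 49 mm above the bench when up, 32.5 mm when flat.
- shim_fl (a joint): Hinge of the far left corner's rocker shim, a steel tongue whose inner end lies under the plate's edge. 0: tab slopes up (starts at 0 to 0.05); 0.35 rad: flat on its blue rest, inner end 1.5 mm below the level plate, so that a slack corner now sinks only 1 to 2 mm and is then carried. Stiff: about 8 N on the tab moves it, and it stays where it is left.
- shim_fl_tab (a point): Centre of the top face of the red tab (26 x 26 x 6 mm) at the outer end of the far left shim, 50 mm outward of its hinge and about 156 mm from the jig's centre line; about 49 mm above the bench when up, 32.5 mm when flat.
- shim_fr (a joint): Hinge of the far right corner's rocker shim, a steel tongue whose inner end lies under the plate's edge. 0: tab slopes up (starts at 0 to 0.05); 0.35 rad: flat on its blue rest, inner end 1.5 mm below the level plate, so that a slack corner now sinks only 1 to 2 mm and is then carried. Stiff: about 8 N on the tab moves it, and it stays where it is left.
- shim_fr_tab (a point): Centre of the top face of the red tab (26 x 26 x 6 mm) at the outer end of the far right shim, 50 mm outward of its hinge and about 156 mm from the jig's centre line; about 49 mm above the bench when up, 32.5 mm when flat.
- mallet: Bystander: carver's mallet lying on the bench, wooden handle, white head, 260 mm long. Origin: underside centre.
- gouge: Bystander: gouge with a wooden handle lying on the bench, 200 mm long, 26 mm thick. Origin: underside centre.
- gluepot: Bystander: closed glue jar standing on the bench, 56 mm across, 80 mm tall. Origin: underside centre.

How it is judged:
By the outcome, as a careful person would: the job done as asked, in the order asked, and still so for the second after the job is handed in, with the robot touching nothing.
It also fails if it takes over 48 s, if anything falls off the work surface, if the arm or the gripper's body presses on something with over 40 N, if the wrist force passes 120 N, or if a joint passes its speed limit or range.

## Robot

A 6-joint arm with a two-finger parallel gripper is mounted at the origin on the work surface. World frame = base frame: x ahead of the robot, y to its left, z up, the work surface at z = 0. Lengths are in m, angles in rad, forces in N, time in s.
With the tool pointing down it reaches from about 0.225 to 0.875 m from the base axis. Payload 3.4 kg.
Tool frame: the origin (TCP) lies midway between the tips of the shut fingers; the grasp point (between the pads) lies 19 mm behind it (manip.grip_point_offset is the distance from the TCP to the grasp point, in m); x points along the fingers, y is the direction in which the jaws open and shut, and the axes are right-handed (so a half turn about x gives the same grasp; the last joint's range is limited). The gripper opens to 85 mm and grips with 20 to 120 N. Pads are 22 mm wide; open, the fingers measure 114 mm over their backs; the gripper's body (76 mm by 85 mm) begins 54 mm behind the grasp point. The pads swing forward as they close: fully open they stand 13 mm farther back than shut.
Start: joints at [-1.312, 0.276, 1.505, -0, 1.361, -0.121], TCP at [0.213, -0.534, 0.231] pointing down, gripper open.
Joint ranges: [-2.89, 2.89], [-0.75, 2.08], [0.22, 2.7], [-1.18, 4.32], [0.11, 2.71], [-2.7, 2.7]. Speed limits (rad/s): [2.57, 2.57, 3.14, 3.14, 3.14, 3.14].

## Interface

Orientations are given as a unit quaternion [w, x, y, z].
In Python, from rig import manip gives the robot as it stands.
- The arm moves only by the shell command python3 -m crank 'ROWS' [FORCE]. ROWS is a JSON object of lists of equal length, an entry for each row: "grip": the opening, from 0 (shut) to 1 (fully open); "slide": the shift along the world's x, y, z in cm, a list of three; "roll": the turn about the world's z in degrees. In form: {"grip": [grip, ...], "slide": [[dx, dy, dz], ...], "roll": [roll, ...]}. A call has 1 to 20 rows; each row is the pose to reach, as a shift and turn from the pose commanded when the call began; what a row does not reach only later rows make up. A row lasts 1/10 s, in which the tool goes at most 50 mm and 8.59 degrees, less where a joint would pass 70% of its speed; a pose out of reach is approached as far as the arm can. A call with a gripper value outside its range is refused whole. The fingers move at their own pace and stop on an object; FORCE is the grip in N (left out, the last holds). Time passes only in rows, so rows that repeat a pose let the fingers close. It gives the time, the measured TCP pose, the force and the opening at its end, in the units of the state.
- manip.get_state(): the state, without advancing time (a new reading comes with each control period).
- manip.get_image(name): name is "scene" or "side" or "wrist"; returns a dict with "frame" (420x560x3 uint8, red, green, blue), "K" (3x3 intrinsics, pixels), "R" (3x3) and "t" (3): a world point X has camera coordinates R X + t. Camera axes: x right, y down, z forward; pixel columns grow to the right and rows downward; lengths in m; the calibration is good to about 2 mm. The wrist camera is an equidistant fisheye: a pixel r from the principal point sees the ray r / f radians off the axis. A picture is of the moment at which its call begins. There is no depth.
- manip.sign_off(): hands the job in, once; it reports no verdict.
The state is a dict: "clock": time; "qpos": joint angles; "qd": joint speeds; "effort": joint torques, N m; "position": TCP position; "ee_rot": TCP orientation; "contact_force": force on the tool from outside, world axes, zero at the start; "moment": the same for the moment, N m; "width": finger opening in m.
Only numpy, scipy, OpenCV 4.12 (cv2) and the standard library are available. Lean on these libraries where they do the work, as an engineer would, in place of code of your own. Each camera call takes 0.05 s, during which the arm holds its last target. There are 200 camera calls.

## Working session

There is one attempt and no reset: what is moved stays moved. The work goes in short steps, Python scripts to look and compute and a shell command to move; the robot and the scene stay as the last step left them, time stands still between calls to the robot, and variables do not carry over. Pictures are saved under pics/ and viewed, on a budget of 10 in all, crops included, one or two more only if the job needs it, and the job is handed in when it is done.

```bash
mkdir -p pics; ls
python3 - <<'E'
from rig import manip
import cv2,numpy as np
s=manip.get_state();print(s)
for n in("scene","side"):
    d=manip.get_image(n);cv2.imwrite(f"pics/{n}0.png",d["frame"][:,:,::-1]);np.savez(f"pics/{n}0.npz",**d)
    print(n,d["K"].round(1).tolist(),(-d["R"].T@d["t"]).round(3))
E
```

```text
pics
{'clock': 0.0, 'qpos': array([-1.31201036e+00,  2.76583977e-01,  1.50617487e+00,  2.72684323e-06,
        1.36068828e+00, -1.21035825e-01]), 'qd': array([-0.00094287,  0.00057438, -0.00116358,  0.00051341, -0.00041784,
        0.0009226 ]), 'effort': array([-1.44569134e-03, -4.16782486e+01, -2.45808381e+01, -3.31723504e-04,
        1.11399003e-02, -2.07185224e-06]), 'position': array([ 0.21301997, -0.53349715,  0.23042936]), 'ee_rot': array([-0.13282711, -0.69434931, -0.13413544,  0.69443767]), 'contact_force': array([ 0.49503851,  0.35572025, -0.5829513 ]), 'moment': array([-0.01454167, -0.01692495, -0.04471558]), 'width': 0.08565015908806466}
scene [[477.5, 0.0, 286.7], [0.0, 477.5, 217.7], [0.0, 0.0, 1.0]] [ 1.207 -0.24   0.902]
side [[432.0, 0.0, 277.5], [0.0, 432.0, 212.2], [0.0, 0.0, 1.0]] [0.008 0.69  0.733]
```

View pics/scene0.png

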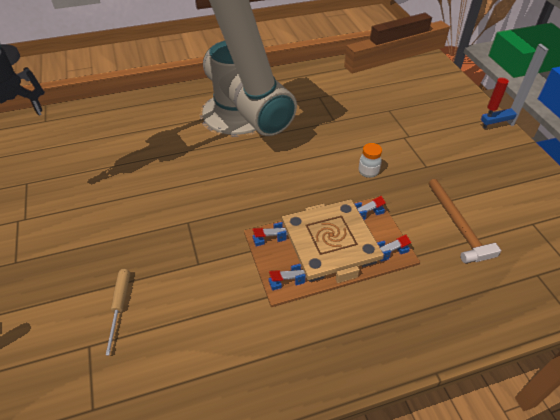

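View pics/side0.png

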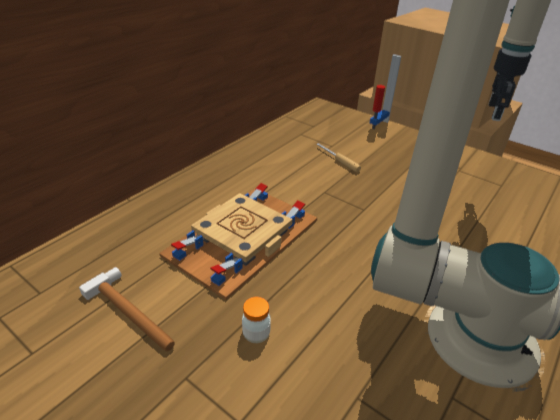

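The scene view shows the discs near (296,221), (346,208), (372,249) and (315,264), and the red tabs near (259,233), (378,203), (404,243) and (275,280). The glue jar (371,160) stands on the near-left side. Next I'll refine these positions in both views.

```bash
cat > h.py <<'E'
import cv2,numpy as np
def ray(d,uv,z):
    p=np.linalg.inv(d["K"])@[uv[0],uv[1],1]; c=-d["R"].T@d["t"]; r=d["R"].T@p
    return c+r*(z-c[2])/r[2]
def proj(d,X):
    p=d["K"]@(d["R"]@np.asarray(X)+d["t"]); return p[:2]/p[2]
def blobs(m,lo,hi):
    n,_,st,ce=cv2.connectedComponentsWithStats(m.astype(np.uint8))
    return [(ce[i],st[i,4]) for i in range(1,n) if lo<=st[i,4]<=hi]
E
python3 - <<'E'
from h import *
for n,seeds in (("scene",dict(nr=(296,221),nl=(346,208),fl=(372,249),fr=(315,264))),("side",dict(nr=(284,228),nl=(245,246),fl=(206,224),fr=(240,200)))):
    d=np.load(f"pics/{n}0.npz"); f=d["frame"].astype(int); r,g,b=f[...,0],f[...,1],f[...,2]
    D=blobs((r<95)&(abs(r-b)<30)&(b>r-15)&(b-r<25),15,300); P={}
    for k,s in seeds.items():
        c=min(D,key=lambda q:np.hypot(*(q[0]-s))); P[k]=ray(d,c[0],.052); print(n,k,c[0].round(1),c[1],P[k].round(4))
    c=sum(P.values())/4; ex=(P["fl"]+P["fr"]-P["nl"]-P["nr"]); ey=(P["nl"]+P["fl"]-P["nr"]-P["fr"])
    print("centre",c.round(4),"sides",np.linalg.norm(ex)/2,np.linalg.norm(ey)/2,"yaw",np.arctan2(ex[1],ex[0]),np.arctan2(-ey[0],ey[1]))
    for q,a in blobs((r>130)&(g<60)&(b<60),20,400): 
        X=ray(d,q,.047)-c; print(" red",q.round(1),a,(X+c).round(4), "along ex,ey",(X@ex/np.linalg.norm(ex)).round(4),(X@ey/np.linalg.norm(ey)).round(4))
E
```

```text
scene nr [295.4 220.9] 60 [0.5179 0.0146 0.052 ]
scene nl [345.6 208.3] 59 [0.5166 0.1429 0.052 ]
scene fl [368.2 248.5] 74 [0.6452 0.1439 0.052 ]
scene fr [314.9 263.2] 82 [0.6464 0.0158 0.052 ]
centre [0.5815 0.0793 0.052 ] sides 0.12855152864122818 0.12819641988589203 yaw 0.00838031787819741 0.00974431723715288
 red [502.6  80.4] 48 [0.1538 0.8396 0.047 ] along ex,ey -0.4214 0.7644
 red [378.9 200.8] 80 [0.5147 0.233  0.047 ] along ex,ey -0.0655 0.1543
 red [258.4 231.6] 82 [ 0.5187 -0.0761  0.047 ] along ex,ey -0.0642 -0.1548
 red [403.8 240.3] 98 [0.6451 0.2338 0.047 ] along ex,ey 0.0649 0.1538
 red [275.4 274.8] 103 [ 0.646  -0.0743  0.047 ] along ex,ey 0.0631 -0.1543
side nr [277.7 219.4] 31 [0.52   0.0121 0.052 ]
side nl [244.3 245.9] 45 [0.5186 0.1401 0.052 ]
side fl [205.2 223.9] 35 [0.6463 0.1416 0.052 ]
side fr [239.8 200.3] 26 [0.6475 0.0135 0.052 ]
centre [0.5831 0.0768 0.052 ] sides 0.12760830546045834 0.12804554274681573 yaw 0.011512097300737345 0.010374329681366083
 red [380.3  86. ] 23 [ 0.7481 -0.9784  0.047 ] along ex,ey 0.1529 -1.0569
 red [261.6 187. ] 43 [ 0.6481 -0.0776  0.047 ] along ex,ey 0.0633 -0.1551
 red [298.9 204.5] 51 [ 0.5196 -0.0785  0.047 ] along ex,ey -0.0653 -0.1546
 red [177.6 244.6] 51 [0.6453 0.2325 0.047 ] along ex,ey 0.0639 0.1551
 red [217.5 268.5] 60 [0.5186 0.2291 0.047 ] along ex,ey -0.0628 0.1529
```

The two views agree to about 2.5 mm, and the disc spacing measures 128 mm as it should. Mean centre is (0.582, 0.078), yaw 0.01, tabs at ±155 mm. Now I'll move over the near-right disc with the fingers shut and the jaws square to the jig.

```bash
python3 -m crank '{"grip":[0,0,0,0,0,0,0,0,0,0,0,0,0,0,0,0,0,0],"slide":[[30.6,54.7,-11],[30.6,54.7,-11],[30.6,54.7,-11],[30.6,54.7,-11],[30.6,54.7,-11],[30.6,54.7,-11],[30.6,54.7,-11],[30.6,54.7,-11],[30.6,54.7,-11],[30.6,54.7,-11],[30.6,54.7,-11],[30.6,54.7,-11],[30.6,54.7,-11],[30.6,54.7,-14.5],[30.6,54.7,-16],[30.6,54.7,-16],[30.6,54.7,-16],[30.6,54.7,-16]],"roll":[-21,-21,-21,-21,-21,-21,-21,-21,-21,-21,-21,-21,-21,-21,-21,-21,-21,-21]}'
python3 - <<'E'
from rig import manip
import cv2
cv2.imwrite("pics/w1.png",manip.get_image("wrist")["frame"][:,:,::-1])
E
```

```text
clock: 1.9
position: [0.5201, 0.0126, 0.0724]
ee_rot: [0.005, 0.708, 0.004, -0.706]
contact_force: [-0.4, -0.0, 0.6]
width: 0.0
```

View pics/w1.png

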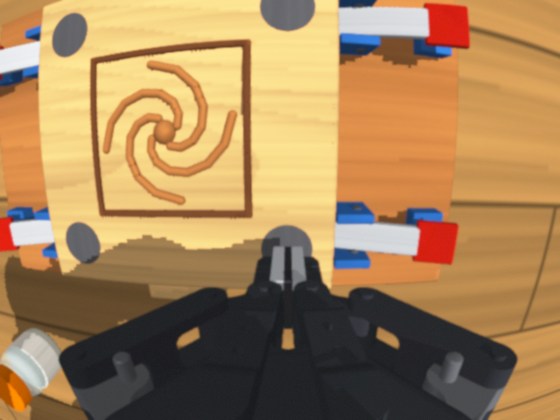

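The fingertips are centred over the near-right disc (287,245). I'll press it now in small steps.

```bash
python3 -m crank '{"grip":[0,0,0,0,0],"slide":[[0,0,-1],[0,0,-1.8],[0,0,-2.05],[0,0,-2.15],[0,0,-2.15]],"roll":[0,0,0,0,0]}'; python3 -m crank '{"grip":[0,0,0],"slide":[[0,0,-0.1],[0,0,-0.15],[0,0,-0.15]],"roll":[0,0,0]}'
```

```text
clock: 2.45
position: [0.5191, 0.0127, 0.052]
ee_rot: [0.005, 0.707, 0.005, -0.707]
contact_force: [-5.0, -0.4, 19.7]
width: -0.0
clock: 2.75
position: [0.5191, 0.0127, 0.0519]
ee_rot: [0.005, 0.708, 0.005, -0.707]
contact_force: [-7.6, -0.2, 29.5]
width: 0.0003
```

Near right is firm: 29 N and no sink. Far right is next.

```bash
python3 -m crank '{"grip":[0,0,0,0,0,0,0,0,0,0,0,0,0],"slide":[[0,0,2.3],[0,0,2.3],[4.5,0.1,2.3],[9,0.1,2.3],[12.8,0.1,2.3],[12.8,0.1,2.3],[12.8,0.1,2.3],[12.8,0.1,1.2],[12.8,0.1,0.5],[12.8,0.1,0.2],[12.8,0.1,0.1],[12.8,0.1,0.1],[12.8,0.1,0.1]],"roll":[0,0,0,0,0,0,0,0,0,0,0,0,0]}'
```

```text
clock: 4.05
position: [0.6468, 0.0141, 0.0497]
ee_rot: [-0.005, -0.707, -0.005, 0.707]
contact_force: [-1.7, 0.1, 2.9]
width: 0.0001
```

```bash
python3 -m crank '{"grip":[0,0,0],"slide":[[0,0,-0.1],[0,0,-0.2],[0,0,-0.2]],"roll":[0,0,0]}';  python3 -m crank '{"grip":[0,0,0],"slide":[[0,0,-0.1],[0,0,-0.1],[0,0,-0.1]],"roll":[0,0,0]}'
```

```text
clock: 4.35
position: [0.6474, 0.0139, 0.0482]
ee_rot: [0.005, 0.707, 0.005, -0.707]
contact_force: [-2.9, -0.0, 5.5]
width: -0.0001
clock: 4.65
position: [0.6474, 0.0139, 0.048]
ee_rot: [0.005, 0.707, 0.005, -0.707]
contact_force: [-3.1, -1.2, 10.2]
width: 0.0001
```

Far right gives 4 mm at about 5 N and then meets a stop, so it is the slack corner. Next I'll press its tab.

```bash
python3 -m crank '{"grip":[0,0,0,0,0,0,0,0,0,0,0],"slide":[[0,0,1],[0,0,3],[0,-3,3],[0,-6,3],[0,-9,3],[0,-9,3],[0,-9,2],[0,-9,1],[0,-9,0.5],[0,-9,0.2],[0,-9,0.2]],"roll":[0,0,0,0,0,0,0,0,0,0,0]}'
python3 - <<'E'
from rig import manip
import cv2
cv2.imwrite("pics/w2.png",manip.get_image("wrist")["frame"][:,:,::-1])
E
```

```text
clock: 5.75
position: [0.6467, -0.0754, 0.048]
ee_rot: [-0.005, -0.707, -0.005, 0.707]
contact_force: [-0.5, -0.2, 1.6]
width: -0.0003
```

View pics/w2.png

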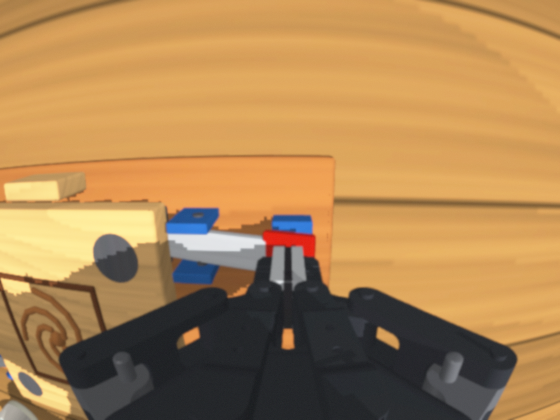

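The fingertips sit on the red tab (288,245), so I'll press it down.

```bash
python3 -m crank '{"grip":[0,0,0,0,0,0,0,0],"slide":[[0,0,-0.3],[0,0,-0.6],[0,0,-0.9],[0,0,-1.2],[0,0,-1.5],[0,0,-1.7],[0,0,-1.8],[0,0,-1.8]],"roll":[0,0,0,0,0,0,0,0]}';  python3 -m crank '{"grip":[0,0,0,0],"slide":[[0,0,-0.1],[0,0,-0.2],[0,0,-0.2],[0,0,-0.2]],"roll":[0,0,0,0]}'
```

```text
clock: 6.6
position: [0.6475, -0.0774, 0.0324]
ee_rot: [0.006, 0.708, 0.004, -0.707]
contact_force: [-3.7, -5.0, 12.9]
width: -0.0002
clock: 7.0
position: [0.6476, -0.0774, 0.0324]
ee_rot: [0.007, 0.708, 0.004, -0.706]
contact_force: [-7.6, -4.2, 20.8]
width: 0.0001
```

The tab bottoms at z = 32.4 mm under 21 N, so it lies flat. Now I'll go back to the corner and press it firmly.

```bash
python3 -m crank '{"grip":[0,0,0,0,0,0,0,0,0,0,0,0,0,0],"slide":[[0,0,2],[0,0,5],[0,0,5],[0,3,5],[0,6,5],[0,9,5],[0,9,5],[0,9,4],[0,9,3],[0,9,2.4],[0,9,2.2],[0,9,2.1],[0,9,2.0],[0,9,2.0]],"roll":[0,0,0,0,0,0,0,0,0,0,0,0,0,0]}'; python3 -m crank '{"grip":[0,0,0,0],"slide":[[0,0,-0.1],[0,0,-0.15],[0,0,-0.15],[0,0,-0.15]],"roll":[0,0,0,0]}'
```

```text
clock: 8.4
position: [0.6464, 0.013, 0.0505]
ee_rot: [-0.004, -0.707, -0.004, 0.707]
contact_force: [-5.5, 1.0, 15.7]
width: -0.0
clock: 8.8
position: [0.6465, 0.013, 0.0504]
ee_rot: [0.004, 0.707, 0.004, -0.707]
contact_force: [-6.8, 0.9, 21.9]
width: 0.0003
```

The corner now sinks only 1.6 mm and carries 22 N. I'll lift clear and take a last look.

```bash
python3 -m crank '{"grip":[0,0,0,0,0,0,0,0,0,0],"slide":[[0,0,2],[0,0,6],[0,0,11],[0,0,16],[0,-5,20],[0,-10,20],[0,-15,20],[0,-20,20],[0,-25,20],[0,-25,20]],"roll":[0,0,0,0,0,0,0,0,0,0]}'
python3 - <<'E'
from rig import manip
import cv2,numpy as np
from h import *
fs=[]
for n in("scene","side"):
    d=manip.get_image(n);f=d["frame"]
    c=proj(d,[.582,.078,.04]).astype(int); fs.append(cv2.resize(f[c[1]-70:c[1]+70,c[0]-95:c[0]+95,::-1],None,fx=2.1,fy=2.1,interpolation=2))
    g=f.astype(int)
    for q,a in blobs((g[...,0]>130)&(g[...,1]<60)&(g[...,2]<60),10,400): print(n,q.round(1),a)
cv2.imwrite("pics/end.png",np.hstack(fs)); print(manip.get_state()["contact_force"])
E
```

```text
clock: 9.8
position: [0.6461, -0.2432, 0.2452]
ee_rot: [-0.003, -0.707, -0.001, 0.708]
contact_force: [-0.6, -0.5, 0.2]
width: -0.0002
scene [502.4  80.4] 50
scene [379.  200.8] 78
scene [258.4 231.8] 84
scene [403.9 240.3] 94
scene [274.2 279.8] 112
side [262.6 191.1] 31
side [298.6 204.6] 52
side [177.6 244.6] 51
side [217.4 268.5] 58
[ 0.0858846   0.55108632 -0.56860187]
```

View pics/end.png

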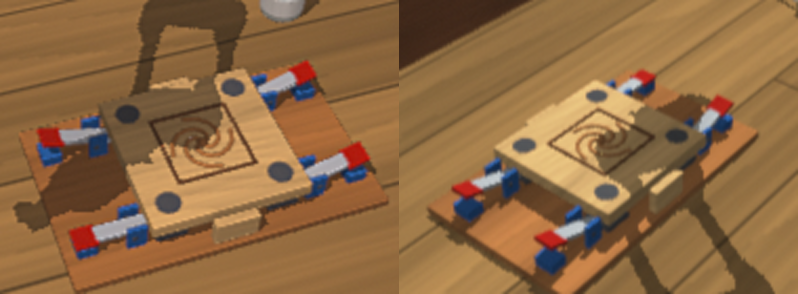

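The picture shows the far-right tab down on its rest, at (85,238) in the left crop. The other three tabs haven't moved, and the plate is in its place.

```bash
python3 -c "from rig import manip; print(manip.sign_off())"
```

```text
the job is handed in; nothing more can be done
None
```

The slack corner was the far right one. Its shim is now pressed flat and carries the plate, and the job is handed in at about 10 s of robot time.

- **Finding the corner:** I pressed near right first and it was firm, with no visible sink at 29 N. Far right then sank 4 mm at about 5 N. I stopped there, so the two left corners were never pressed.
- **Shim:** I pressed the far right tab down until it stopped at 32.4 mm under 21 N, against the 32.5 mm given for flat.
- **Check press:** pressed again, the far right corner sank only about 1.6 mm and held 22 N.
- **Final look:** only the far right tab had moved in either camera view. The other three were within half a pixel of where they started. The plate was in its place, and the arm was clear with no contact force beyond sensor noise. I kept the arm away from the mallet, gouge and glue jar but took no final measurement of them.

No check failed. The two cameras' position measurements differed by up to about 4 mm, mostly 2 to 3 mm, so I used values between them.

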